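# Pack the lithographer's drawing tin

## Robot

A 6-joint arm with a two-finger parallel gripper is mounted at the origin on the work surface. World frame = base frame: x ahead of the robot, y to its left, z up, the work surface at z = 0. Lengths are in mm, angles in rad, forces in N, time in s.
With the tool pointing down it reaches from about 275 to 975 mm from the base axis. Payload 8.4 kg.
Tool frame: the origin (TCP) lies between the finger pads; the fingertips stand 11 mm ahead of it and the grasp point (between the pads) lies 8 mm behind it; z points along the fingers, y is the line along which they close (so a half turn about z gives the same grasp; the last joint's range is limited). The gripper opens to 92 mm and grips with 3 to 60 N. Pads are 20 mm wide; open, the fingers measure 128 mm over their backs; the gripper's body (75 mm by 189 mm) begins 69 mm behind the grasp point.
Start: joints at [-1.127, 0.353, 1.633, -0, 1.155, -0.002], TCP at [269.486, -563.919, 225.583] pointing down, gripper open.
Joint ranges: [-2.63, 2.63], [-0.92, 2.1], [0.06, 2.66], [-1.3, 4.44], [0, 2.69], [-3.02, 3.02]. Speed limits (rad/s): [2.22, 2.22, 2.79, 3.14, 3.14, 3.14].

## Interface

Orientations are given as a unit quaternion [x, y, z, w].
In Python, from plant import sensors, capture, camera_params, ticket gives the robot as it stands. The module is installed in compiled form; this text tells all that it offers.
- The arm moves only by the tool send_rows, never from a script. Its argument "motion" is a list of rows, each a list of 2 entries, a list of its own where there are three numbers: the shift along the tool's x, y, z in cm, then the turn about the tool's z in degrees. In form: [[[dx, dy, dz], yaw], ...]. A call has 1 to 12 rows; each row is the pose to reach, as a shift and turn from the pose commanded when the call began, along the tool's axes at that moment; what a row does not reach only later rows make up. A row lasts 1/10 s, in which the tool goes at most 50 mm and 8.59 degrees, less where a joint would pass 70% of its speed; a pose out of reach is approached as far as the arm can. A call with a gripper value outside its range is refused whole. "gripper" is the opening, from -1 (shut) to 1 (fully open), set as the call begins (left out, the last holds). The fingers move at their own pace and stop on an object; "force" is the grip in N (left out, the last holds). Time passes only in rows, so rows that repeat a pose let the fingers close. It gives the time, the measured TCP pose, the force, the opening and the grip force at its end, in the units of the state.
- sensors.state(): the state, without advancing time (a new reading comes with each control period).
- capture(name): name is "scene" or "top" or "wrist"; returns (picture, depth): 480x640x3 uint8, blue, green, red; 480x640 float32, mm along the optical axis (not along the pixel's ray), 0 where there is no reading.
- camera_params(name): a dict with "intrinsics" (3x3 intrinsics, pixels), "k1" (the pictures are not rectified: a ray, as slopes to the right and down, at radius r is drawn at 1 + k1 r^2 times it, then the intrinsics apply), "eye" and "rotation" of the camera in the world; the wrist camera has in their place "tool_from_camera" (4x4, takes a point from camera to tool coordinates, whose origin is the TCP and whose axes are the flange's). Camera axes: x right, y up, looking along -z (the intrinsics and any distortion apply to the point x, -y, -z); pixel columns grow to the right and rows downward; lengths in mm; the calibration is good to about 2 mm. A picture is of the moment at which its call begins: read the wrist's pose just before it. camera_params takes no time and is no camera call.
- ticket.close_job(): hands the job in; it is judged then, once.
The state is a dict: "clock": time; "qpos": joint angles; "joint_velocities": joint speeds; "joint_efforts": joint torques, N m; "tool_pos": TCP position; "ee_rot": TCP orientation; "wrist_force": force on the tool from outside, world axes, zero at the start; "ft_torque": the same for the moment, N m; "finger_gap": finger opening in mm; "grip_force": force on a finger pad.
Only numpy, scipy, OpenCV 4.12 (cv2) and the standard library are available. Lean on these libraries where they do the work, as an engineer would, in place of code of your own. Each camera call takes 0.05 s, during which the arm holds its last target. There are 200 camera calls.

## Task

Pack the drawing tin: lay the flat black slab of drawing ink on the floor of the empty tin, put the lift-out tray in over it so that it sits level on the two ledges, then stand the round pot and the grey hone block in the tray, one on each side of its handle, and last put the lid on so that it sits flat and covers the tin. Leave the red folding knife and the glass mug where they are.

Things in the scene. Friction and masses are not known exactly. Their poses are not given: they have to be found in the camera images.
- tin: The empty open drawing tin, dark steel, fixed to the bench: outside 166 (x) x 140 (y) x 74 mm high, walls and floor 3 mm. Inside, along each short end (-x, +x), a solid bright ledge 26 mm wide, its top 30 mm above the bench; free floor between the ledges 108 (x) x 134 (y) mm. Origin: centre of its underside; x along its long side, z up. Same when turned half round.
- slab_mid (a point): Flat black slab of drawing ink with a paper label on top, 64 (x) x 40 (y) x 18 mm high, lying flat, loose, about 70 g. The point is its centre, 9 mm above its underside; x along its length. It goes on the tin's floor, between the ledges.
- tray_grip (a point): Loose aluminium tray, 142 (x) x 116 (y) mm, floor 3 mm thick, rim 10 mm high, about 150 g. Upright wooden handle plate across its middle, 10 mm thick (x), 60 long (y), top 34 mm above the underside. Point: tray centre, in the handle, 18.5 mm above the underside; x along the long side. Fits the tin long side to long side, 9 mm play all round. Each side of the handle has a place 63 (x) x 110 (y) mm.
- pot_mid (a point): Small round closed metal pot, 41 mm diameter, 28 mm high, standing upright, loose, about 60 g. The point is its centre, 14 mm above its underside. It goes in the tray on one side of the handle.
- hone_mid (a point): Grey stone hone block, 42 (x) x 24 (y) x 26 mm high, loose, about 60 g. The point is its centre, 13 mm above its underside; x along its length. It goes in the tray on the other side of the handle.
- lid_grip (a point): Loose lid, about 220 g: brass-topped plate 180 (x) x 154 (y) x 4 mm; under it a panel 144 x 118 x 6 mm that drops into the tin's mouth with 8 mm play all round and rests on the bench now; on top an upright wooden handle plate 12 mm thick (x), 50 long (y), 30 high. Point: lid centre, in the handle, 25 mm above the panel's underside, 15 above the plate's top; x along the long side.
- knife: Red folding knife lying shut, 85 x 22 x 12 mm: a bystander, to be left alone. Origin: centre of its underside.
- mug: Empty glass mug with a handle, 72 mm across, 75 mm high: a bystander, to be left alone. Origin: centre of its underside.
Mind the look-alikes: they are no part of the job. There is more than one size of the part that bears tray_grip; the job needs the smaller.

How it is judged (in metres and radians):
On the way, in this order (a step that is already met when the one before it is completed fails the run):
1. the black slab lies flat on the floor of the tin (x of slab_mid in the frame of tin between -0.053 and 0.053 m and y of slab_mid in the frame of tin between -0.067 and 0.067 m and z of slab_mid in the frame of tin between 0.007 and 0.018 m), for 0.2 s.
2. the tray sits level on both ledges of the tin, the slab under it (all of step 1 and x of tray_grip in the frame of tin between -0.014 and 0.014 m and y of tray_grip in the frame of tin between -0.014 and 0.014 m and z of tray_grip in the frame of tin between 0.0445 and 0.0525 m and angle between tray_grip's own z axis and vertical below 0.06 rad), for 0.2 s.
3. pot and hone stand on the tray's floor, one on each side of the handle (all of step 2 and y of pot_mid in the frame of tray_grip between -0.055 and 0.055 m and y of hone_mid in the frame of tray_grip between -0.055 and 0.055 m and z of pot_mid in the frame of tray_grip between -0.0065 and 0.0035 m and z of hone_mid in the frame of tray_grip between -0.0075 and 0.0025 m and angle between each of pot_mid, hone_mid's own z axis and vertical below 0.15 rad and ((x of pot_mid in the frame of tray_grip between 0.015 and 0.068 m and x of hone_mid in the frame of tray_grip between -0.068 and -0.012 m) or (x of pot_mid in the frame of tray_grip between -0.068 and -0.015 m and x of hone_mid in the frame of tray_grip between 0.012 and 0.068 m))), for 0.2 s.
4. the lid lies flat on the tin's rim (x of lid_grip in the frame of tin between -0.012 and 0.012 m and y of lid_grip in the frame of tin between -0.012 and 0.012 m and z of lid_grip in the frame of tin between 0.089 and 0.097 m and angle between lid_grip's own z axis and vertical below 0.04 rad), for 0.2 s.
At the end, for the whole second after the job is handed in: Slab flat on the tin floor (centre at 7-18 mm); tray level on the ledges (within 4 mm in height, 0.06 rad); pot and hone upright on the tray floor (within 5 mm in height), on opposite sides of its handle; lid flat on the rim (within 4 mm in height, 12 mm in x and y, 0.04 rad); all at rest (all of step 3 and all of step 4 and linear speed of each of slab, tray, pot, hone, lid below 0.02 m/s); the robot touches nothing.
It fails at once if the folding knife is moved more than 30 mm (distance of knife from where it was at the start of the episode above 0.03 m).
It fails at once if the mug is moved more than 30 mm or tipped (distance of mug from where it was at the start of the episode above 0.03 m or angle between mug's own z axis and vertical above 0.4 rad).
It also fails if it takes over 144 s, if anything falls off the work surface, if the arm or the gripper's body presses on something with over 40 N, if the wrist force passes 120 N, or if a joint passes its speed limit or range.

## Working session

There is one attempt and no reset: what is moved stays moved. The work goes in short steps, Python scripts to look and compute and a tool call to move; the robot and the scene stay as the last step left them, time stands still between calls to the robot, and variables do not carry over. Pictures are saved under pics/ and viewed, at most 14 in all, crops included, and the job is handed in when it is done.

Besides the shell and the picture viewer there is one more tool, called after "Request:" in YAML: its name, and indented under it one key for each argument. send_rows: Moves the arm, as the interface text tells. Its arguments: {"type":"object","properties":{"motion":{"type":"array"},"gripper":{"type":"number"},"force":{"type":"number"}},"required":["motion"]}

```bash
mkdir -p pics; cat > h.py <<'E'
import numpy as np, cv2
from scipy.spatial.transform import Rotation as R
from plant import sensors, capture, camera_params, ticket
def pose():
    s=sensors.state(); T=np.eye(4); T[:3,:3]=R.from_quat(s["ee_rot"]).as_matrix(); T[:3,3]=s["tool_pos"]; return T
def snap(name):
    T=pose(); p,d=capture(name); c=camera_params(name)
    if name=="wrist": W=T@np.array(c["tool_from_camera"])
    else:
        W=np.eye(4); W[:3,:3]=c["rotation"]; W[:3,3]=c["eye"]
    K=np.array(c["intrinsics"]); 
    np.savez(f"/tmp/{name}.npz",p=p,d=d,W=W,K=K,k1=c["k1"]); return p
def cloud(name):
    f=np.load(f"/tmp/{name}.npz"); d=f["d"]; K=f["K"]; k1=float(f["k1"])
    v,u=np.mgrid[:480,:640]; x=(u-K[0,2])/K[0,0]; y=(v-K[1,2])/K[1,1]
    a,b=x.copy(),y.copy()
    for _ in range(8):
        s=1+k1*(a*a+b*b); a,b=x/s,y/s
    P=np.stack([a*d,-b*d,-d],-1)@f["W"][:3,:3].T+f["W"][:3,3]; P[d==0]=np.nan
    return f["p"],P,np.stack([a,-b,-np.ones_like(a)],-1)@f["W"][:3,:3].T,f["W"][:3,3]
def at(name,u,v,z=None):
    p,P,r,e=cloud(name)
    if z is None: return P[v,u]
    return e+r[v,u]*(z-e[2])/r[v,u][2]
E
python3 - <<'E'
from h import *
p=snap("top"); cv2.imwrite("pics/top.png",p); p=snap("scene"); cv2.imwrite("pics/scene.png",p)
s=sensors.state(); print(s); print(pose().round(3)); print(camera_params("wrist")); print(camera_params("top"))
E
```

```text
Traceback (most recent call last):
  File "h.py", line 10, in snap
    W=np.eye(4); W[:3,:3]=c["rotation"]; W[:3,3]=c["eye"]
                 ~^^^^^^^
ValueError: could not broadcast input array from shape (4,) into shape (3,3)
```

```bash
sed -i 's/W\[:3,:3\]=c\["rotation"\]/W[:3,:3]=R.from_quat(c["rotation"]).as_matrix()/' h.py
python3 - <<'E'
from h import *
p=snap("top"); cv2.imwrite("pics/top.png",p); p=snap("scene"); cv2.imwrite("pics/scene.png",p)
s=sensors.state(); print(s); print(pose().round(3)); print(camera_params("wrist")); print(camera_params("top"))
E
```

```text
{'clock': 0.15, 'qpos': array([-1.12743468e+00,  3.53501071e-01,  1.63391697e+00, -1.54762990e-05,
        1.15519949e+00, -2.41569675e-03]), 'joint_velocities': array([-0.00083955, -0.00263258, -0.00206869,  0.00064169,  0.00010169,
       -0.00017829]), 'joint_efforts': array([ 9.47252629e-04, -5.94205284e+01, -3.34469497e+01,  6.97827316e-02,
        2.04080989e-02, -1.02942738e-04]), 'tool_pos': array([ 269.314155  , -563.61883205,  225.04847026]), 'ee_rot': array([ 9.75262165e-01,  2.21050778e-01, -1.18972393e-04, -4.98487059e-04]), 'wrist_force': array([-0.62121315, -0.10207271, -1.05071094]), 'ft_torque': array([-0.01951871, -0.06645032,  0.01730229]), 'grip_force': 0.0, 'finger_gap': 92.13989847971652}
[[ 9.02000e-01  4.31000e-01 -0.00000e+00  2.69314e+02]
 [ 4.31000e-01 -9.02000e-01  1.00000e-03 -5.63619e+02]
 [-0.00000e+00 -1.00000e-03 -1.00000e+00  2.25048e+02]
 [ 0.00000e+00  0.00000e+00  0.00000e+00  1.00000e+00]]
{'intrinsics': array([[403.8716599 ,   0.        , 311.50857228],
       [  0.        , 403.8716599 , 239.24293991],
       [  0.        ,   0.        ,   1.        ]]), 'k1': 0.028755232017322344, 'tool_from_camera': array([[-9.66509553e-04,  9.70915312e-01,  2.39421224e-01,
         6.76879088e+01],
       [ 9.99999149e-01,  7.28473898e-04,  1.08270380e-03,
         5.67042019e-02],
       [ 8.76801582e-04,  2.39422067e-01, -9.70915190e-01,
        -1.59400139e+02],
       [ 0.00000000e+00,  0.00000000e+00,  0.00000000e+00,
         1.00000000e+00]])}
{'intrinsics': array([[593.25758673,   0.        , 307.95972046],
       [  0.        , 593.25758673, 232.24049511],
       [  0.        ,   0.        ,   1.        ]]), 'k1': -0.05442553510319578, 'eye': array([ 320.44839012,  -12.85665985, 1217.65075238]), 'rotation': array([-0.03730226,  0.02521233,  0.71574751, -0.6969063 ])}
```

View pics/top.png

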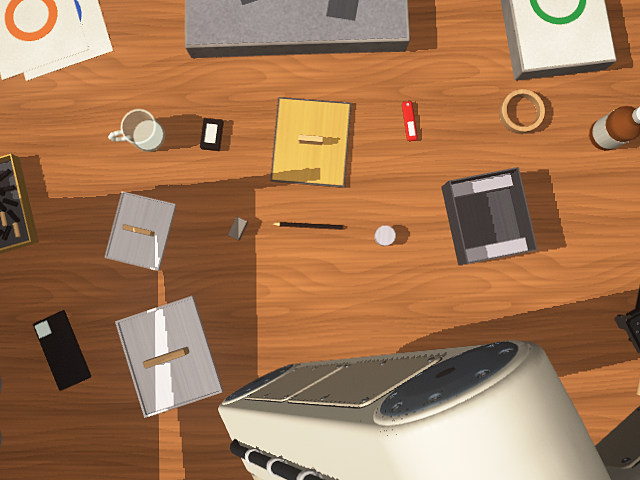

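View pics/scene.png

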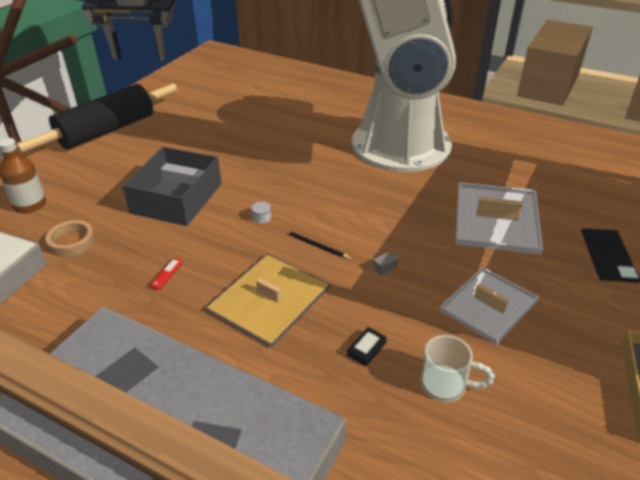

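The top view shows the slab at (212,134), small tray (140,230), large look-alike tray (168,355), hone (237,228), pot (385,235), lid (312,140), tin (489,216), knife (409,120) and mug (140,130). Next I measure them.

```bash
cat > m.py <<'E'
from h import *
p,P,r,e=cloud("top")
def meas(n,roi,lo,hi):
    u0,v0,u1,v1=roi; Q=P[v0:v1,u0:u1].reshape(-1,3); m=(Q[:,2]>lo)&(Q[:,2]<hi); Q=Q[m]
    c,wh,a=cv2.minAreaRect(Q[:,:2].astype(np.float32))
    if wh[0]<wh[1]: wh=wh[::-1]; a+=90
    print(n,len(Q),"c",np.round(c,1),"size",np.round(wh,1),"long-axis deg",round((a+90)%180-90,1),"z",np.median(Q[:,2]).round(1))
print("bench z",P[200:210,260:400,2].mean())
meas("slab",(195,110,230,160),10,28)
meas("tray all",(98,185,180,275),1.5,60); meas("tray handle",(98,185,180,275),20,60)
meas("bigtray all",(105,290,228,420),1.5,60);meas("bigtray h",(105,290,228,420),20,60)
meas("hone",(222,212,252,245),10,40); meas("pot",(368,220,402,250),18,40)
meas("lid",(262,90,360,192),5,15); meas("lid handle",(262,90,360,192),22,60)
meas("tin",(435,160,545,272),60,90); meas("knife",(395,95,425,145),5,30); meas("mug",(105,100,170,155),50,100)
meas("pencil",(265,215,355,235),3,30)
E
python3 m.py
```

```text
bench z nan
slab 605 c [639.2 202.5] size [65.4 41. ] long-axis deg -7.9 z 17.1
tray all 3251 c [444.8 359. ] size [188.9 171.9] long-axis deg -0.5 z 3.7
tray handle 156 c [440.9 354.4] size [61.2 10. ] long-axis deg 75.2 z 33.0
bigtray all 9004 c [187.1 304. ] size [262.1 253.9] long-axis deg -1.0 z 4.5
bigtray h 357 c [187.9 283. ] size [206.9 112.6] long-axis deg 23.8 z 47.6
hone 259 c [438.7 148.7] size [41.7 24.9] long-axis deg -27.6 z 25.0
pot 325 c [ 415.5 -147.6] size [39.3 38.8] long-axis deg -88.7 z 27.7
lid 5849 c [620.7  -4.8] size [214.5 200.9] long-axis deg -1.6 z 10.0
lid handle 190 c [616.4  -3. ] size [49.6 12.5] long-axis deg 84.1 z 38.0
tin 908 c [ 446.2 -354.2] size [166.9 143.8] long-axis deg 9.6 z 72.0
knife 432 c [ 663.5 -212. ] size [98.9 45.5] long-axis deg -15.0 z 10.9
mug 560 c [635.7 346.6] size [94.  71.1] long-axis deg -49.8 z 67.3
pencil 390 c [444.2   2. ] size [181.2  39.6] long-axis deg 88.4 z 6.4
```

```bash
cat > plan.py <<'E'
import sys
from h import *
# args: x y z [closing heading deg]
a=[float(v) for v in sys.argv[1:]]
T=pose(); s=sensors.state(); cur=np.degrees(np.arctan2(T[1,1],T[0,1]))
d=T[:3,:3].T@(np.array(a[:3])-T[:3,3])/10
w=lambda v:(v+180)%360-180
yaw=0
if len(a)>3:
    az=np.degrees(np.arctan2(a[1],a[0])); h=min((a[3],a[3]+180),key=lambda h:abs(w(h-az)))
    yaw=-w(h-cur)
print("t",s["clock"].__round__(2),"pos",T[:3,3].round(1),"head",cur.round(1),"gap",round(s["finger_gap"],1),"q6",s["qpos"][5].round(2),"tilt",T[2,2].round(4))
print("shift",d.round(2),"yaw",round(yaw,1))
E
python3 plan.py 639 202.5 130 82.1
```

```text
t 0.15 pos [ 269.3 -563.6  225. ] head -64.5 gap 92.1 q6 -0.0 tilt -1.0
shift [ 66.39 -53.18   9.56] yaw -146.6
```

Request:
send_rows:
  motion:
    - [[66.4, -53.2, 5], -146]
    - [[66.4, -53.2, 5], -146]
    - [[66.4, -53.2, 5], -146]
    - [[66.4, -53.2, 5], -146]
    - [[66.4, -53.2, 5], -146]
    - [[66.4, -53.2, 5], -146]
    - [[66.4, -53.2, 5], -146]
    - [[66.4, -53.2, 5], -146]
    - [[66.4, -53.2, 5], -146]
    - [[66.4, -53.2, 5], -146]
    - [[66.4, -53.2, 5], -146]
    - [[66.4, -53.2, 5], -146]
  gripper: 0.6

```text
clock: 1.35
tool_pos: [530.2, -22.4, 190.3]
ee_rot: [0.43, 0.903, -0.0, 0.0]
wrist_force: [0.3, -0.9, -0.2]
finger_gap: 73.5
grip_force: 0.0
```

```bash
python3 plan.py 639 202.5 130 82.1
```

```text
t 1.35 pos [530.2 -22.4 190.3] head 39.0 gap 73.5 q6 -0.73 tilt -1.0
shift [10.62 22.61  6.03] yaw -43.1
```

Request:
send_rows:
  motion:
    - [[10.6, 22.6, 6], -43]
    - [[10.6, 22.6, 6], -43]
    - [[10.6, 22.6, 6], -43]
    - [[10.6, 22.6, 6], -43]
    - [[10.6, 22.6, 6], -43]
    - [[10.6, 22.6, 6], -43]
    - [[10.6, 22.6, 6], -43]
    - [[10.6, 22.6, 6], -43]
    - [[10.6, 22.6, 6], -43]
    - [[10.6, 22.6, 6], -43]

```text
clock: 2.35
tool_pos: [639.9, 198.2, 131.1]
ee_rot: [0.074, 0.997, 0.0, 0.0]
wrist_force: [-0.3, -0.2, 0.3]
finger_gap: 73.6
grip_force: 0.0
```

```bash
python3 plan.py 639 202.5 16 82.1; python3 -c "
from h import *
cv2.imwrite('pics/w1.png',snap('wrist'))"
```

```text
t 2.35 pos [639.9 198.2 131.1] head 81.6 gap 73.6 q6 -1.13 tilt -1.0
shift [ 0.15  0.42 11.51] yaw -0.5
```

View pics/w1.png

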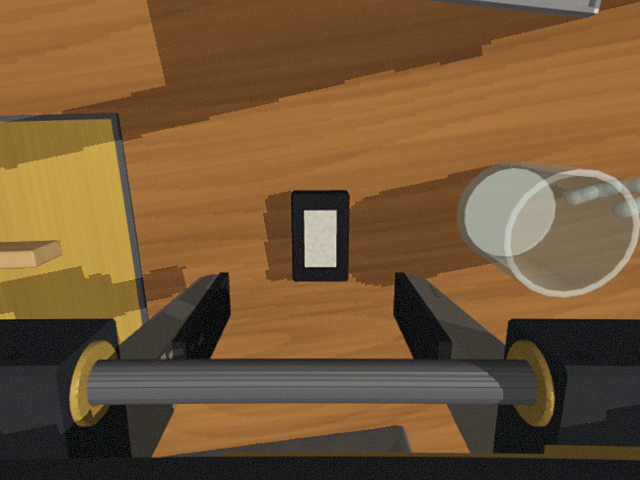

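The wrist view shows the slab, label up, at (320,236), square to the fingers. The mug at (550,230) is well clear.

Request:
send_rows:
  motion:
    - [[0.1, 0.4, 2], 0]
    - [[0.1, 0.4, 5], 0]
    - [[0.1, 0.4, 8], 0]
    - [[0.1, 0.4, 10], 0]
    - [[0.1, 0.4, 11.4], 0]
    - [[0.1, 0.4, 11.4], 0]
    - [[0.1, 0.4, 11.4], 0]

```text
clock: 3.1
tool_pos: [640.0, 203.5, 17.1]
ee_rot: [0.073, 0.997, 0.0, 0.0]
wrist_force: [-0.4, 0.8, 0.2]
finger_gap: 73.3
grip_force: 0.0
```

Request:
send_rows:
  motion:
    - [[0, 0, 0], 0]
    - [[0, 0, 0], 0]
    - [[0, 0, 0], 0]
    - [[0, 0, 0], 0]
    - [[0, 0, 0], 0]
    - [[0, 0, 0], 0]
    - [[0, 0, 0], 0]
    - [[0, 0, 0], 0]
  gripper: -0.4
  force: 20

```text
clock: 3.9
tool_pos: [639.8, 203.7, 16.8]
ee_rot: [0.073, 0.997, 0.0, 0.0]
wrist_force: [-1.9, -0.1, 5.2]
finger_gap: 39.5
grip_force: 20.0
```

```bash
python3 -c "
from h import *
print(at('wrist',320,236), at('wrist',320,236,18))"; python3 plan.py 446 -354 190 99.6
```

```text
[639.29120411 204.72337574  18.20600753] [639.34043991 204.72070542  18.        ]
t 3.9 pos [639.8 203.7  16.8] head 81.7 gap 39.5 q6 -1.12 tilt -1.0
shift [ 11.09 -57.99 -17.34] yaw 162.1
```

Request:
send_rows:
  motion:
    - [[0, 0, -3], 0]
    - [[0, 0, -7], 0]
    - [[0, 0, -12], 0]
    - [[0, -4, -16], -3]
    - [[2, -9, -17.3], -6]
    - [[3, -14, -17.3], -9]
    - [[4, -19, -17.3], -12]
    - [[5, -24, -17.3], -15]
    - [[6, -29, -17.3], -18]
    - [[7, -34, -17.3], -18]
    - [[8, -39, -17.3], -18]
    - [[9, -44, -17.3], -18]

```text
clock: 5.1
tool_pos: [491.4, -204.1, 189.2]
ee_rot: [-0.084, 0.996, 0.0, -0.0]
wrist_force: [0.5, -0.9, -0.0]
finger_gap: 39.9
grip_force: 20.0
```

```bash
sed -i 's/yaw=-w(h-cur)/yaw=-w(h-cur); print("alt yaw",round(w(yaw+180),1))/' plan.py; python3 plan.py 446 -354 110 99.6
```

```text
alt yaw 0.1
t 5.1 pos [ 491.4 -204.1  189.2] head 99.7 gap 39.9 q6 -2.14 tilt -1.0
shift [  7.   -14.01   7.92] yaw -179.9
```

Request:
send_rows:
  motion:
    - [[2, -4, 0], 0]
    - [[4, -8, 0], 0]
    - [[6, -12, 0], 0]
    - [[7, -14, 0], 0]
    - [[7, -14, 4], 0]
    - [[7, -14, 8], 0]
    - [[7, -14, 8], 0]
    - [[7, -14, 8], 0]

```text
clock: 5.9
tool_pos: [446.8, -351.9, 109.3]
ee_rot: [-0.084, 0.996, 0.001, -0.001]
wrist_force: [0.1, 0.0, -0.2]
finger_gap: 39.6
grip_force: 20.0
```

```bash
python3 plan.py 446.2 -354.2 20.5 99.6; python3 -c "
from h import *
cv2.imwrite('pics/w2.png',snap('wrist'))"
```

```text
alt yaw 0.1
t 5.9 pos [ 446.8 -351.9  109.3] head 99.7 gap 39.6 q6 -2.41 tilt -1.0
shift [ 0.08 -0.23  8.88] yaw -179.9
```

View pics/w2.png

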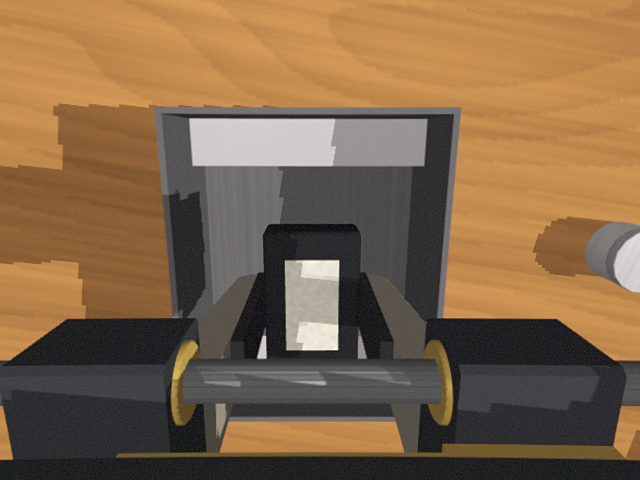

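The slab hangs at (312,290), centred and square in the tin mouth, clear of both ledges. I lower it and release.

Request:
send_rows:
  motion:
    - [[0.1, -0.2, 3], 0]
    - [[0.1, -0.2, 6], 0]
    - [[0.1, -0.2, 8], 0]
    - [[0.1, -0.2, 8.9], 0]
    - [[0.1, -0.2, 8.9], 0]
    - [[0.1, -0.2, 8.9], 0]
    - [[0.1, -0.2, 8.9], 0]

```text
clock: 6.65
tool_pos: [447.5, -355.1, 22.0]
ee_rot: [-0.084, 0.996, -0.001, 0.001]
wrist_force: [-0.2, -0.0, -0.9]
finger_gap: 39.8
grip_force: 20.0
```

Request:
send_rows:
  motion:
    - [[0, 0, 0], 0]
    - [[0, 0, 0], 0]
    - [[0, 0, 0], 0]
    - [[0, 0, 0], 0]
    - [[0, 0, 0], 0]
    - [[0, 0, -3], 0]
    - [[0, 0, -7], 0]
    - [[0, 0, -12], 0]
    - [[0, 0, -17], 0]
    - [[0, 0, -17], 0]
  gripper: 0.25

```text
clock: 7.65
tool_pos: [449.5, -356.9, 197.3]
ee_rot: [-0.084, 0.996, -0.004, 0.004]
wrist_force: [0.9, -0.5, -0.4]
finger_gap: 57.1
grip_force: 0.0
```

```bash
python3 plan.py 441 354.4 150 -14.8; python3 -c "
from h import *
snap('top')
p,P,r,e=cloud('top')
Q=P[160:272,435:545].reshape(-1,3)
import sys"
sed -i 's/^meas/#meas/; s/^print/#print/' m.py; python3 -c "
from m import *
meas('slab?',(440,165,540,265),18,24)"
```

```text
alt yaw -65.5
t 7.65 pos [ 449.5 -356.9  197.3] head 99.7 gap 57.1 q6 -2.41 tilt -0.9999
shift [-11.08  70.3    4.23] yaw 114.5
slab? 266 c [ 446.5 -352.3] size [161.5 139.9] long-axis deg 8.9 z 21.0
```

Request:
send_rows:
  motion:
    - [[-11, 70.3, 2], 114.5]
    - [[-11, 70.3, 2], 114.5]
    - [[-11, 70.3, 2], 114.5]
    - [[-11, 70.3, 2], 114.5]
    - [[-11, 70.3, 2], 114.5]
    - [[-11, 70.3, 2], 114.5]
    - [[-11, 70.3, 2], 114.5]
    - [[-11, 70.3, 2], 114.5]
    - [[-11, 70.3, 2], 114.5]
    - [[-11, 70.3, 2], 114.5]
    - [[-11, 70.3, 2], 114.5]
    - [[-11, 70.3, 2], 114.5]

```text
clock: 8.9
tool_pos: [439.8, 176.9, 174.0]
ee_rot: [0.654, 0.756, -0.001, -0.0]
wrist_force: [1.3, 0.3, 0.4]
finger_gap: 57.4
grip_force: 0.0
```

```bash
python3 plan.py 441 354.4 150 -14.8; python3 -c "
from h import *
snap('top')
p,P,r,e=cloud('top')
Q=P[160:272,435:545].reshape(-1,3)
a=np.radians(9.6); L=(Q-[446.2,-354.2,0])[:,:2]@np.array([[np.cos(a),-np.sin(a)],[np.sin(a),np.cos(a)]])
m=(abs(L[:,0])<52)&(abs(L[:,1])<60); 
k=m&(Q[:,2]>14); print(k.sum(),L[k].min(0),L[k].max(0),np.percentile(Q[k,2],[5,50,95]), np.nanmedian(Q[m&~k,2]))"
```

```text
alt yaw -156.9
t 8.9 pos [439.8 176.9 174. ] head 8.3 gap 57.4 q6 0.23 tilt -1.0
shift [17.55  2.68  2.39] yaw 23.1
613 [-33.00325923 -20.64699127] [31.26824157 19.52658117] [16.64063656 20.66522828 24.86607215] 2.8817487531111965
```

Slab is centred on the tin floor (top at 20.7 mm). On to the tray.

Request:
send_rows:
  motion:
    - [[5, 1, 1], 8]
    - [[10, 2, 2], 16]
    - [[15, 2.5, 2.4], 23]
    - [[17.5, 2.7, 2.4], 23]
    - [[17.5, 2.7, 2.4], 23]
    - [[17.5, 2.7, 2.4], 23]
    - [[17.5, 2.7, 2.4], 23]

```text
clock: 9.65
tool_pos: [441.1, 351.1, 150.6]
ee_rot: [0.79, 0.613, -0.001, 0.0]
wrist_force: [-1.4, 1.3, 0.8]
finger_gap: 57.5
grip_force: 0.0
```

```bash
python3 plan.py 441 354.4 17 -14.8; python3 -c "
from h import *
cv2.imwrite('pics/w3.png',snap('wrist'))"
```

```text
alt yaw -179.6
t 9.65 pos [441.1 351.1 150.6] head -14.4 gap 57.5 q6 0.92 tilt -1.0
shift [ 0.34 -0.08 13.36] yaw 0.4
```

View pics/w3.png

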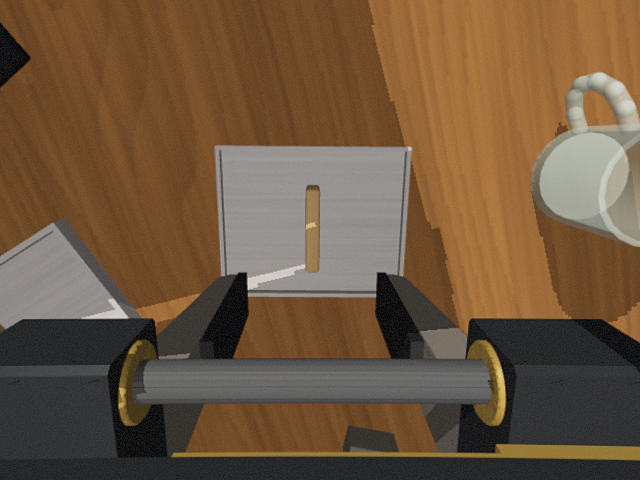

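The small tray is square to the fingers, its handle at (313,228) on their midline at about 312. I descend and grip.

Request:
send_rows:
  motion:
    - [[0.3, -0.1, 4], 0]
    - [[0.3, -0.1, 8], 0]
    - [[0.3, -0.1, 11], 0]
    - [[0.3, -0.1, 12.5], 0]
    - [[0.3, -0.1, 13.3], 0]
    - [[0.3, -0.1, 13.3], 0]
    - [[0.3, -0.1, 13.3], 0]

```text
clock: 10.4
tool_pos: [442.3, 356.1, 19.7]
ee_rot: [0.79, 0.613, 0.001, -0.0]
wrist_force: [-0.9, -0.1, -0.4]
finger_gap: 57.5
grip_force: 0.0
```

Request:
send_rows:
  motion:
    - [[0, 0, 0], 0]
    - [[0, 0, 0], 0]
    - [[0, 0, 0], 0]
    - [[0, 0, 0], 0]
    - [[0, 0, 0], 0]
    - [[0, 0, 0], 0]
    - [[0, 0, 0], 0]
    - [[0, 0, 0], 0]
    - [[0, 0, 0], 0]
    - [[0, 0, 0], 0]
  gripper: -1
  force: 35

```text
clock: 11.4
tool_pos: [441.5, 355.8, 18.6]
ee_rot: [0.79, 0.613, 0.0, 0.0]
wrist_force: [0.5, -1.0, 1.1]
finger_gap: 10.0
grip_force: 35.0
```

```bash
python3 plan.py 446.2 -354.2 190 9.6
```

```text
alt yaw 156.0
t 11.4 pos [441.5 355.8  18.6] head -14.4 gap 10.0 q6 0.93 tilt -1.0
shift [-68.65  18.13 -17.15] yaw -24.0
```

Request:
send_rows:
  motion:
    - [[0, 0, -2], 0]
    - [[0, 0, -5], 0]
    - [[0, 0, -9], 0]
    - [[0, 0, -13], 0]
    - [[0, 0, -16], 0]
    - [[-3, 0.8, -17], -2]
    - [[-7, 1.8, -17], -4]
    - [[-11, 2.9, -17], -6]
    - [[-15, 4, -17], -8]
    - [[-19, 5, -17], -10]
    - [[-23, 6, -17], -12]
    - [[-27, 7.1, -17], -14]

```text
clock: 12.6
tool_pos: [442.2, 75.0, 188.4]
ee_rot: [0.709, 0.705, -0.0, -0.0]
wrist_force: [0.5, -0.1, -1.3]
finger_gap: 9.8
grip_force: 35.0
```

Request:
send_rows:
  motion:
    - [[-4, 0.2, 0], -2]
    - [[-8, 0.4, 0], -4]
    - [[-12, 0.5, 0], -6]
    - [[-16, 0.7, 0], -8]
    - [[-20, 0.9, 0], -10]
    - [[-24, 1.1, 0], -10]
    - [[-28, 1.2, 0], -10]
    - [[-32, 1.4, 0], -10]
    - [[-36, 1.6, 0], -10]

```text
clock: 13.5
tool_pos: [455.8, -285.0, 188.2]
ee_rot: [0.646, 0.764, 0.0, -0.0]
wrist_force: [2.2, 0.3, -1.6]
finger_gap: 9.5
grip_force: 35.0
```

```bash
python3 plan.py 446.2 -354.2 140 9.6
```

```text
alt yaw 180.0
t 13.5 pos [ 455.8 -285.   188.2] head 9.6 gap 9.5 q6 -0.73 tilt -1.0
shift [-6.67 -2.1   4.82] yaw -0.0
```

Request:
send_rows:
  motion:
    - [[-3, -1, 0], 0]
    - [[-5, -1.6, 0], 0]
    - [[-6.7, -2.1, 0], 0]
    - [[-6.7, -2.1, 2], 0]
    - [[-6.7, -2.1, 4], 0]
    - [[-6.7, -2.1, 4.8], 0]
    - [[-6.7, -2.1, 4.8], 0]
    - [[-6.7, -2.1, 4.8], 0]

```text
clock: 14.3
tool_pos: [447.2, -353.0, 141.0]
ee_rot: [0.645, 0.764, 0.0, 0.0]
wrist_force: [-0.2, 0.9, -1.9]
finger_gap: 9.5
grip_force: 35.0
```

```bash
python3 plan.py 446.2 -354.2 49.5 9.6; python3 -c "
from h import *
cv2.imwrite('pics/w4.png',snap('wrist'))"
```

```text
alt yaw -180.0
t 14.3 pos [ 447.2 -353.   141. ] head 9.6 gap 9.5 q6 -0.84 tilt -1.0
shift [-0.1  -0.12  9.15] yaw 0.0
```

View pics/w4.png

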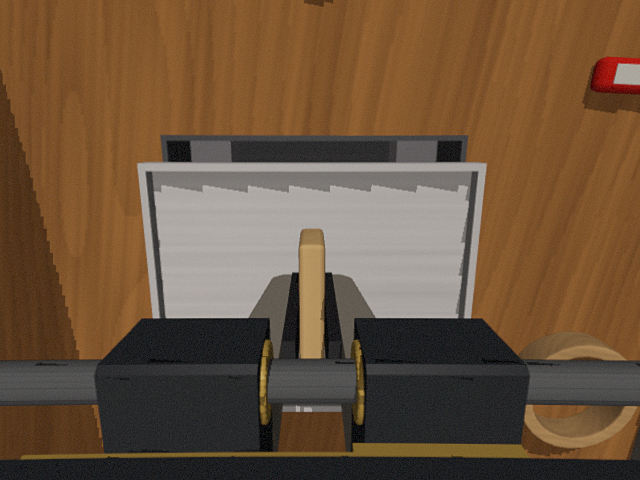

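The tray hangs over the tin, parallel to it; its far rim is at row 165 (columns 142 to 483) and the tin's far rim at row 138 (163 to 465). I check the offset along the handle.

```bash
python3 -c "
from h import *
T=pose()
p,P,r,e=cloud('wrist')
L=(P-T[:3,3])@T[:3,:3]
m=(abs(L[...,2]-8.6)<3.5)&(L[...,0]>20); Q=L[m]; print('tray rim max x',np.percentile(Q[:,0],99.5),'y',Q[:,1].min(),Q[:,1].max())
m=(abs(P[...,2]-74)<3); Q=L[m]; print('tin rim max x',np.percentile(Q[:,0],99.5),'y',np.percentile(Q[:,1],[.5,99.5]))
for u in (145,480): print(L[170:176,u].round(1)[0], P[168,u-2:u+5,2].round(1))
"
```

```text
tray rim max x 58.12547232679126 y -71.2063033995305 71.90368560120169
tin rim max x 69.90279045743794 y [-81.32933664  84.45124511]
[ 55.3 -67.6   8.9] [132.7 132.6 132.4 132.7 132.1 131.9 133.4]
[55.1 69.3  9.1] [132.8 134.1 132.5 133.5 132.  132.2 132.5]
```

Request:
send_rows:
  motion:
    - [[0, 0, 2], 0]
    - [[0, 0, 4], 0]
    - [[0, 0, 6], 0]
    - [[0, 0, 7.5], 0]
    - [[0, 0, 8.5], 0]
    - [[0, 0, 9.2], 0]
    - [[0, 0, 9.2], 0]
    - [[0, 0, 9.2], 0]
    - [[0, 0, 9.2], 0]
    - [[0, 0, 9.2], 0]

```text
clock: 15.35
tool_pos: [447.0, -353.2, 48.8]
ee_rot: [0.646, 0.764, 0.0, 0.0]
wrist_force: [-0.2, 0.2, -1.9]
finger_gap: 9.8
grip_force: 35.0
```

Request:
send_rows:
  motion:
    - [[0, 0, 0], 0]
    - [[0, 0, 0], 0]
    - [[0, 0, 0], 0]
    - [[0, 0, 0], 0]
    - [[0, 0, -3], 0]
    - [[0, 0, -7], 0]
    - [[0, 0, -12], 0]
    - [[0, 0, -15], 0]
    - [[0, 0, -15], 0]
  gripper: -0.3

```text
clock: 16.25
tool_pos: [449.0, -354.8, 203.5]
ee_rot: [0.646, 0.764, 0.0, 0.004]
wrist_force: [0.3, -0.3, -0.2]
finger_gap: 32.4
grip_force: 0.0
```

```bash
python3 plan.py 415.5 -147.6 130 80;python3 -c "
from h import *
cv2.imwrite('pics/w5.png',snap('wrist'))
p,P,r,e=cloud('wrist')
print(P[300:320:5,100:540:40,2].round(1)); print(P[240:260:5,100:540:40,2].round(1))"
```

```text
alt yaw -70.4
t 16.25 pos [ 449.  -354.8  203.5] head 9.6 gap 32.4 q6 -0.84 tilt -1.0
shift [21.03  0.1   7.22] yaw 109.6
[[ 1.100e+00 -6.000e-01  1.800e+00  4.490e+01  2.256e+02  4.440e+01
   4.350e+01  2.251e+02  9.000e-01 -5.000e-01  6.000e-01]
 [-4.000e-01 -5.000e-01  6.000e-01  5.480e+01  2.291e+02  5.440e+01
   5.260e+01  2.298e+02  1.100e+00 -1.000e-01  4.600e+00]
 [-4.000e-01  0.000e+00  9.000e-01  2.318e+02  2.340e+02  6.490e+01
   6.440e+01  2.344e+02 -1.400e+00 -9.000e-01  1.270e+01]
 [ 1.000e-01 -4.000e-01  1.000e+00  2.392e+02  2.386e+02  7.320e+01
   7.230e+01  2.382e+02  6.000e-01 -3.000e-01  2.030e+01]]
[[-0.4  0.5  0.7 29.9 33.  33.  32.8 33.1 73.2  0.6  0.2]
 [ 1.1 -0.4  0.7 31.6 33.6 33.3 33.8 33.2 74.3  0.5  0.9]
 [ 0.2  0.3 -0.4 30.1 33.6 32.9 32.9 32.2 74.5 -0.1  0.5]
 [-0.1 -0.3 -1.5 30.7 34.2 33.  32.9 34.  74.5 -0.5 -0.3]]
```

View pics/w5.png

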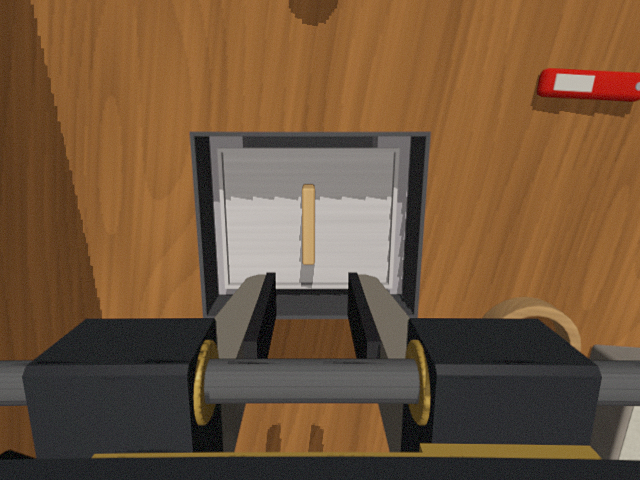

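The tray sits level in the tin, floor at 33 mm on both sides of the handle (308,225). Next the pot.

Request:
send_rows:
  motion:
    - [[4, 0, 0], 8]
    - [[8, 0, 1], 16]
    - [[12, 0, 3], 24]
    - [[16, 0, 5], 32]
    - [[20, 0.1, 7], 40]
    - [[21, 0.1, 7.2], 48]
    - [[21, 0.1, 7.2], 56]
    - [[21, 0.1, 7.2], 64]
    - [[21, 0.1, 7.2], 72]
    - [[21, 0.1, 7.2], 80]
    - [[21, 0.1, 7.2], 88]
    - [[21, 0.1, 7.2], 90]
  gripper: 0.55

```text
clock: 17.5
tool_pos: [411.7, -145.4, 125.2]
ee_rot: [0.997, 0.081, -0.001, -0.001]
wrist_force: [0.5, -0.5, 0.4]
finger_gap: 71.1
grip_force: 0.0
```

```bash
python3 plan.py 415.5 -147.6 16 99.6; python3 -c "
from h import *
snap('wrist'); p,P,r,e=cloud('wrist')
m=(P[...,2]>24)&(P[...,2]<32)&(np.hypot(P[...,0]-415,P[...,1]+147)<40); Q=P[m]; print(cv2.minEnclosingCircle(Q[:,:2].astype(np.float32)),len(Q),Q.mean(0))"
```

```text
alt yaw 179.7
t 17.5 pos [ 411.7 -145.4  125.2] head -80.7 gap 71.1 q6 1.07 tilt -1.0
shift [ 0.36  0.29 10.92] yaw -0.3
((418.85369873046875, -147.57345581054688), 20.43601417541504) 2946 [ 419.45214383 -147.4730366    28.30150236]
```

Request:
send_rows:
  motion:
    - [[0.6, 0.3, 3], 0]
    - [[0.6, 0.3, 6], 0]
    - [[0.6, 0.3, 9], 0]
    - [[0.6, 0.3, 10.5], 0]
    - [[0.6, 0.3, 10.9], 0]
    - [[0.6, 0.3, 10.9], 0]
    - [[0.6, 0.3, 10.9], 0]

```text
clock: 18.25
tool_pos: [419.5, -147.9, 17.9]
ee_rot: [0.996, 0.084, 0.0, 0.0]
wrist_force: [0.1, 1.0, 0.5]
finger_gap: 71.3
grip_force: 0.0
```

Request:
send_rows:
  motion:
    - [[0, 0, 0], 0]
    - [[0, 0, 0], 0]
    - [[0, 0, 0], 0]
    - [[0, 0, 0], 0]
    - [[0, 0, 0], 0]
    - [[0, 0, 0], 0]
    - [[0, 0, 0], 0]
    - [[0, 0, 0], 0]
  gripper: -0.4
  force: 20

```text
clock: 19.05
tool_pos: [419.5, -147.9, 17.8]
ee_rot: [0.996, 0.084, 0.0, 0.0]
wrist_force: [-0.4, 0.3, 6.0]
finger_gap: 40.1
grip_force: 20.0
```

```bash
python3 plan.py 410.5 -359.9 150 99.6
```

```text
alt yaw 180.0
t 19.05 pos [ 419.5 -147.9   17.8] head -80.4 gap 40.1 q6 1.06 tilt -1.0
shift [ -4.42  20.76 -13.21] yaw -0.0
```

Request:
send_rows:
  motion:
    - [[0, 0, -3], 0]
    - [[0, 0, -7], 0]
    - [[0, 0, -11], 0]
    - [[0, 1, -13.2], 0]
    - [[-1, 5, -13.2], 0]
    - [[-2, 9, -13.2], 0]
    - [[-3, 13, -13.2], 0]
    - [[-4, 17, -13.2], 0]
    - [[-4.4, 20.8, -13.2], 0]
    - [[-4.4, 20.8, -13.2], 0]
    - [[-4.4, 20.8, -13.2], 0]

```text
clock: 20.15
tool_pos: [409.9, -360.3, 149.0]
ee_rot: [0.997, 0.083, -0.0, -0.001]
wrist_force: [-0.2, 0.5, -0.5]
finger_gap: 40.0
grip_force: 20.0
```

```bash
python3 plan.py 410.5 -359.9 51.5 99.6
```

```text
alt yaw 179.9
t 20.15 pos [ 409.9 -360.3  149. ] head -80.5 gap 40.0 q6 0.68 tilt -1.0
shift [ 0.07 -0.02  9.75] yaw -0.1
```

Request:
send_rows:
  motion:
    - [[0.1, 0, 3], 0]
    - [[0.1, 0, 6], 0]
    - [[0.1, 0, 8], 0]
    - [[0.1, 0, 9.2], 0]
    - [[0.1, 0, 9.7], 0]
    - [[0.1, 0, 9.7], 0]
    - [[0.1, 0, 9.7], 0]
    - [[0.1, 0, 9.7], 0]

```text
clock: 20.95
tool_pos: [412.1, -360.4, 53.5]
ee_rot: [0.997, 0.084, 0.001, 0.001]
wrist_force: [0.7, -0.4, -0.9]
finger_gap: 39.9
grip_force: 20.0
```

Request:
send_rows:
  motion:
    - [[0, 0, 0], 0]
    - [[0, 0, 0], 0]
    - [[0, 0, 0], 0]
    - [[0, 0, 0], 0]
    - [[0, 0, -3], 0]
    - [[0, 0, -7], 0]
    - [[0, 0, -12], 0]
    - [[0, 0, -15], 0]
    - [[0, 0, -15], 0]
  gripper: 0.2

```text
clock: 21.85
tool_pos: [413.6, -361.9, 207.3]
ee_rot: [0.996, 0.084, 0.003, 0.003]
wrist_force: [-0.5, 0.1, -0.5]
finger_gap: 54.9
grip_force: 0.0
```

```bash
python3 plan.py 438.7 148.7 150 62.4
```

```text
alt yaw 37.2
t 21.85 pos [ 413.6 -361.9  207.3] head -80.4 gap 54.9 q6 0.68 tilt -1.0
shift [ 10.95 -49.96   5.48] yaw -142.8
```

Request:
send_rows:
  motion:
    - [[1, -4, 0], 4]
    - [[2, -9, 0], 8]
    - [[3, -14, 0], 12]
    - [[4, -19, 0], 16]
    - [[5, -24, 1], 20]
    - [[6, -29, 2], 24]
    - [[7, -34, 3], 28]
    - [[8, -39, 4], 32]
    - [[9.5, -44, 5], 36]
    - [[11, -49, 5.5], 37]
    - [[11, -50, 5.5], 37]
    - [[11, -50, 5.5], 37]

```text
clock: 23.05
tool_pos: [436.2, 153.9, 146.4]
ee_rot: [0.972, -0.235, -0.001, 0.0]
wrist_force: [0.3, 0.2, -0.1]
finger_gap: 54.9
grip_force: 0.0
```

```bash
python3 plan.py 438.7 148.7 16 62.4; python3 -c "
from h import *
cv2.imwrite('pics/w6.png',snap('wrist')); p,P,r,e=cloud('wrist')
m=(P[...,2]>18)&(P[...,2]<32)&(np.hypot(P[...,0]-439,P[...,1]-149)<40); Q=P[m]; print(cv2.minAreaRect(Q[:,:2].astype(np.float32)),len(Q),Q.mean(0))"
```

```text
alt yaw 0.4
t 23.05 pos [436.2 153.9 146.4] head -117.2 gap 54.9 q6 2.38 tilt -1.0
shift [ 0.48  0.34 13.04] yaw -179.6
((441.8218994140625, 151.1746368408203), (23.885881423950195, 42.056640625), 63.387535095214844) 1997 [442.54863898 150.5456552   26.22269486]
```

View pics/w6.png

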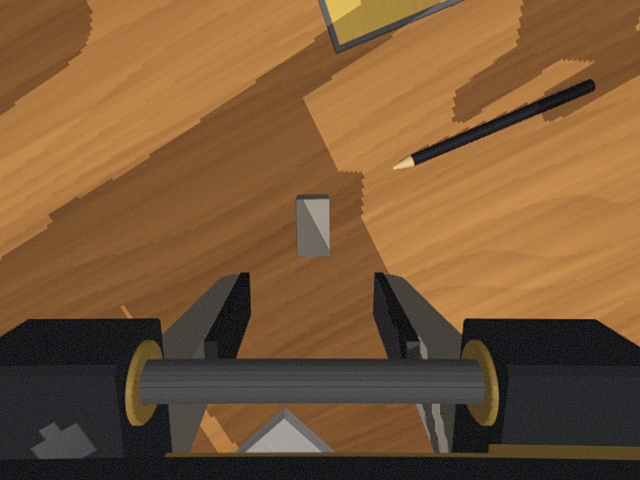

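The hone at (313,226) is square to the fingers and centred between them.

Request:
send_rows:
  motion:
    - [[0.6, 0.1, 3], 0]
    - [[0.6, 0.1, 7], 0]
    - [[0.6, 0.1, 10], 0]
    - [[0.6, 0.1, 12], 0]
    - [[0.6, 0.1, 13], 0]
    - [[0.6, 0.1, 13], 0]
    - [[0.6, 0.1, 13], 0]

```text
clock: 23.8
tool_pos: [442.0, 147.2, 18.1]
ee_rot: [0.971, -0.237, 0.0, -0.0]
wrist_force: [0.3, 0.1, 0.5]
finger_gap: 55.2
grip_force: 0.0
```

Request:
send_rows:
  motion:
    - [[0, 0, 0], 0]
    - [[0, 0, 0], 0]
    - [[0, 0, 0], 0]
    - [[0, 0, 0], 0]
    - [[0, 0, 0], 0]
    - [[0, 0, 0], 0]
    - [[0, 0, 0], 0]
    - [[0, 0, 0], 0]
  gripper: -0.8

```text
clock: 24.6
tool_pos: [441.9, 147.8, 17.9]
ee_rot: [0.972, -0.237, 0.0, -0.0]
wrist_force: [-2.1, -0.2, 6.8]
finger_gap: 24.0
grip_force: 20.0
```

```bash
python3 plan.py 482.5 -347.7 190 99.6
```

```text
alt yaw 143.0
t 24.6 pos [441.9 147.8  17.9] head -117.4 gap 24.0 q6 2.37 tilt -1.0
shift [ 26.42  42.11 -17.21] yaw -37.0
```

Request:
send_rows:
  motion:
    - [[0, 0, -3], 0]
    - [[0, 0, -7], 0]
    - [[0, 0, -12], 0]
    - [[1, 2, -16], -3]
    - [[3.5, 5.5, -17.2], -7]
    - [[6, 9.5, -17.2], -11]
    - [[8.5, 13.5, -17.2], -15]
    - [[11, 17.5, -17.2], -19]
    - [[13.5, 21.5, -17.2], -23]
    - [[16, 25.5, -17.2], -27]
    - [[18.5, 29.5, -17.2], -31]
    - [[21, 33.5, -17.2], -35]

```text
clock: 25.8
tool_pos: [473.4, -248.4, 189.5]
ee_rot: [0.998, 0.067, -0.0, -0.0]
wrist_force: [-0.5, 1.3, -0.6]
finger_gap: 24.0
grip_force: 20.0
```

```bash
python3 plan.py 482.5 -347.7 150 99.6
```

```text
alt yaw 178.1
t 25.8 pos [ 473.4 -248.4  189.5] head -82.3 gap 24.0 q6 0.95 tilt -1.0
shift [-0.43  9.97  3.95] yaw -1.9
```

Request:
send_rows:
  motion:
    - [[-0.2, 4, 0], -2]
    - [[-0.4, 8, 0], -2]
    - [[-0.4, 10, 1], -2]
    - [[-0.4, 10, 3], -2]
    - [[-0.4, 10, 4], -2]
    - [[-0.4, 10, 4], -2]
    - [[-0.4, 10, 4], -2]

```text
clock: 26.5
tool_pos: [483.0, -345.5, 149.7]
ee_rot: [0.996, 0.084, -0.0, -0.0]
wrist_force: [0.1, -0.4, -0.9]
finger_gap: 23.5
grip_force: 20.0
```

```bash
python3 plan.py 482.5 -347.7 51.5 99.6; python3 -c "
from h import *
cv2.imwrite('pics/w7.png',snap('wrist'))"
```

```text
alt yaw -180.0
t 26.5 pos [ 483.  -345.5  149.7] head -80.4 gap 23.5 q6 0.78 tilt -1.0
shift [-0.08  0.21  9.82] yaw 0.0
```

View pics/w7.png

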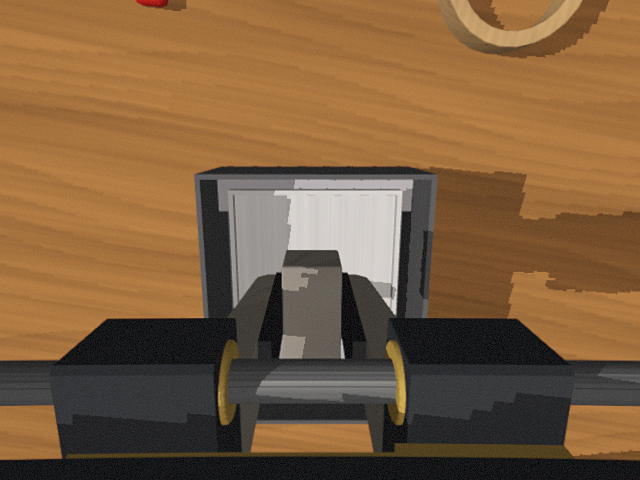

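The hone, at (312,300), hangs square over the tray's far half. I lower it and release.

Request:
send_rows:
  motion:
    - [[0, 0.2, 3], 0]
    - [[0, 0.2, 6], 0]
    - [[0, 0.2, 8], 0]
    - [[0, 0.2, 9.2], 0]
    - [[0, 0.2, 9.8], 0]
    - [[0, 0.2, 9.8], 0]
    - [[0, 0.2, 9.8], 0]
    - [[0, 0.2, 9.8], 0]

```text
clock: 27.35
tool_pos: [483.9, -348.4, 52.6]
ee_rot: [0.997, 0.084, 0.001, 0.0]
wrist_force: [1.1, 0.2, -0.5]
finger_gap: 23.8
grip_force: 20.0
```

Request:
send_rows:
  motion:
    - [[0, 0, 0], 0]
    - [[0, 0, 0], 0]
    - [[0, 0, 0], 0]
    - [[0, 0, 0], 0]
    - [[0, 0, -3], 0]
    - [[0, 0, -7], 0]
    - [[0, 0, -12], 0]
    - [[0, 0, -15], 0]
    - [[0, 0, -15], 0]
  gripper: -0.1

```text
clock: 28.25
tool_pos: [485.6, -349.7, 206.6]
ee_rot: [0.996, 0.084, 0.003, 0.003]
wrist_force: [0.1, 0.4, -0.2]
finger_gap: 41.3
grip_force: 0.0
```

```bash
python3 plan.py 617 -3 160 -5.9
```

```text
alt yaw 105.5
t 28.25 pos [ 485.6 -349.7  206.6] head -80.4 gap 41.3 q6 0.78 tilt -1.0
shift [ 18.7  -32.02   4.58] yaw -74.5
```

Request:
send_rows:
  motion:
    - [[2, -4, 0], -8]
    - [[4, -7, 0], -16]
    - [[6, -10, 0], -24]
    - [[8, -13, 0], -32]
    - [[10, -17, 1], -40]
    - [[12, -21, 2], -48]
    - [[14, -25, 3], -56]
    - [[16, -28, 4], -64]
    - [[18, -31, 4.5], -72]
    - [[18.7, -32, 4.5], -74.5]
    - [[18.7, -32, 4.5], -74.5]
    - [[18.7, -32, 4.5], -74.5]

```text
clock: 29.45
tool_pos: [613.9, -2.2, 156.2]
ee_rot: [0.743, 0.669, -0.0, -0.0]
wrist_force: [-0.4, 0.2, 0.2]
finger_gap: 41.2
grip_force: 0.0
```

```bash
python3 plan.py 617 -3 25 -5.9; python3 -c "
from h import *
cv2.imwrite('pics/w8.png',snap('wrist')); p,P,r,e=cloud('wrist')
m=(P[...,2]>34)&(P[...,2]<46)&(np.hypot(P[...,0]-617,P[...,1]+3)<50); Q=P[m]; print(cv2.minAreaRect(Q[:,:2].astype(np.float32)),len(Q),Q.mean(0))
p=snap('top'); cv2.imwrite('pics/top2.png',cv2.resize(p[150:280,420:560],None,fx=4,fy=4,interpolation=cv2.INTER_CUBIC))
p,P,r,e=cloud('top'); Q=P[160:272,435:545].reshape(-1,3)
a=np.radians(9.6); L=(Q-[446.5,-353.8,0])[:,:2]@np.array([[np.cos(a),-np.sin(a)],[np.sin(a),np.cos(a)]])
for n,s in (('pot',-1),('hone',1)):
  k=(L[:,0]*s>10)&(L[:,0]*s<66)&(abs(L[:,1])<50)&(Q[:,2]>50); print(n,k.sum(),L[k].min(0),L[k].max(0),np.percentile(Q[k,2],[10,50,90]))
"
```

```text
alt yaw 179.9
t 29.45 pos [613.9  -2.2 156.2] head -6.0 gap 41.2 q6 0.1 tilt -1.0
shift [-0.04  0.33 13.12] yaw -0.1
((619.6698608398438, -2.4230003356933594), (49.495304107666016, 11.514127731323242), 83.89501190185547) 1168 [619.58586472  -1.61404968  39.99010758]
pot 345 [-59.09586457 -20.19169115] [-18.19604272  19.8254107 ] [57.81715792 60.57369601 63.62065902]
hone 268 [ 12.12227792 -12.47647914] [54.34837982 11.538342  ] [55.09893317 58.33431645 61.38233887]
```

View pics/top2.png

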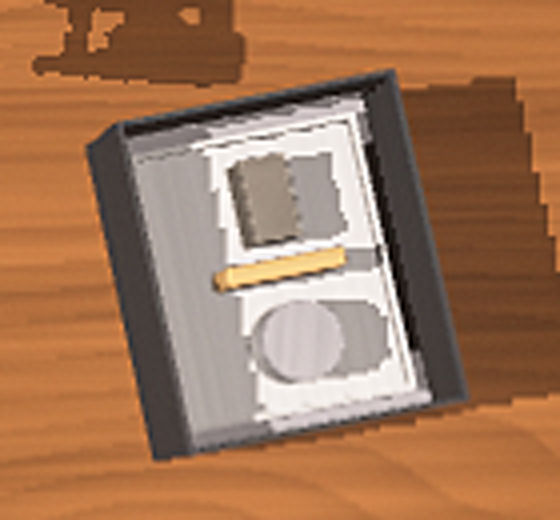

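View pics/w8.png

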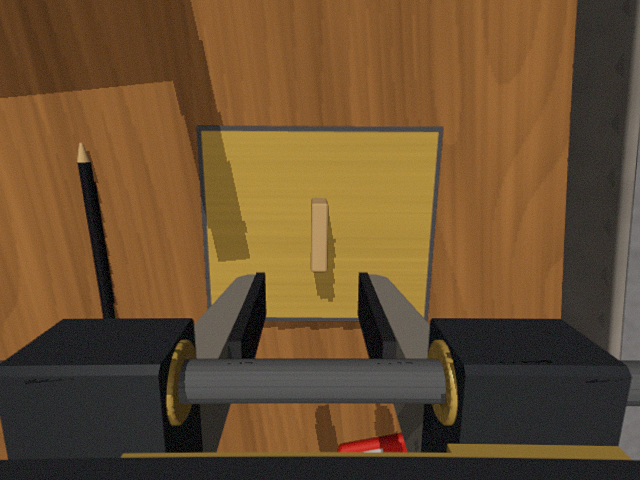

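The tin crop shows the hone (265,198) and pot (302,340) upright, one on each side of the handle (280,268). The lid handle at (319,235) lies between the fingers, square.

Request:
send_rows:
  motion:
    - [[0, 0.5, 4], 0]
    - [[0, 0.5, 8], 0]
    - [[0, 0.5, 11], 0]
    - [[0, 0.5, 12.5], 0]
    - [[0, 0.5, 13], 0]
    - [[0, 0.5, 13], 0]
    - [[0, 0.5, 13], 0]

```text
clock: 30.25
tool_pos: [620.5, -2.2, 28.1]
ee_rot: [0.743, 0.669, 0.001, 0.001]
wrist_force: [-0.1, -0.6, 0.0]
finger_gap: 41.5
grip_force: 0.0
```

Request:
send_rows:
  motion:
    - [[0, 0, 0], 0]
    - [[0, 0, 0], 0]
    - [[0, 0, 0], 0]
    - [[0, 0, 0], 0]
    - [[0, 0, 0], 0]
    - [[0, 0, 0], 0]
    - [[0, 0, 0], 0]
    - [[0, 0, 0], 0]
  gripper: -1
  force: 40

```text
clock: 31.05
tool_pos: [619.6, -1.9, 26.9]
ee_rot: [0.743, 0.67, 0.0, 0.0]
wrist_force: [-1.1, -0.1, 6.2]
finger_gap: 11.5
grip_force: 40.0
```

```bash
python3 plan.py 446.8 -354 200 9.6
```

```text
alt yaw 164.5
t 31.05 pos [619.6  -1.9  26.9] head -5.9 gap 11.5 q6 0.1 tilt -1.0
shift [-36.81 -13.55 -17.31] yaw -15.5
```

Request:
send_rows:
  motion:
    - [[0, 0, -2], 0]
    - [[0, 0, -5], 0]
    - [[0, 0, -9], 0]
    - [[0, 0, -13], 0]
    - [[-1, -0.4, -16], -1]
    - [[-4, -1.5, -17.3], -3]
    - [[-8, -2.9, -17.3], -5]
    - [[-12, -4.4, -17.3], -7]
    - [[-16, -5.9, -17.3], -9]
    - [[-20, -7.4, -17.3], -11]
    - [[-24, -8.8, -17.3], -13]
    - [[-28, -10.3, -17.3], -15.5]

```text
clock: 32.25
tool_pos: [486.9, -271.0, 199.1]
ee_rot: [0.645, 0.764, -0.0, -0.0]
wrist_force: [0.2, -0.5, -2.7]
finger_gap: 11.8
grip_force: 40.0
```

```bash
python3 plan.py 446.8 -354 150 9.6
```

```text
alt yaw -179.9
t 32.25 pos [ 486.9 -271.   199.1] head 9.7 gap 11.8 q6 -0.68 tilt -1.0
shift [-7.51 -5.35  4.91] yaw 0.1
```

Request:
send_rows:
  motion:
    - [[-3, -2, 0], 0]
    - [[-5, -4, 0], 0]
    - [[-7, -5, 0], 0]
    - [[-7.5, -5.3, 1], 0]
    - [[-7.5, -5.3, 3], 0]
    - [[-7.5, -5.3, 4.5], 0]
    - [[-7.5, -5.3, 4.9], 0]
    - [[-7.5, -5.3, 4.9], 0]
    - [[-7.5, -5.3, 4.9], 0]

```text
clock: 33.15
tool_pos: [448.8, -352.4, 150.9]
ee_rot: [0.645, 0.764, 0.0, 0.0]
wrist_force: [0.8, 0.1, -1.8]
finger_gap: 11.8
grip_force: 40.0
```

```bash
python3 plan.py 446.8 -354 95.5 9.6; python3 -c "
from h import *
T=pose(); snap('wrist')
p,P,r,e=cloud('wrist')
L=(P-T[:3,3])@T[:3,:3]
z0=T[2,3]-16.9
m=(abs(P[...,2]-z0)<3)&(L[...,0]>20)&(L[...,0]<90); Q=L[m]; print('lid', len(Q),np.percentile(Q[:,0],99.8),'y',np.percentile(Q[:,1],[.2,99.8]))
m=(abs(P[...,2]-74)<4); Q=L[m]; print('tin rim',len(Q), Q.max(0) if len(Q) else 0)
"
```

```text
alt yaw -180.0
t 33.15 pos [ 448.8 -352.4  150.9] head 9.6 gap 11.8 q6 -0.84 tilt -1.0
shift [-0.13 -0.22  5.54] yaw 0.0
lid 53811 75.89706198080529 y [-88.61250146  89.97638243]
tin rim 0 0
```

Request:
send_rows:
  motion:
    - [[-0.1, -0.2, 1], 0]
    - [[-0.1, -0.2, 2], 0]
    - [[-0.1, -0.2, 3], 0]
    - [[-0.1, -0.2, 4], 0]
    - [[-0.1, -0.2, 4.8], 0]
    - [[-0.1, -0.2, 5.4], 0]
    - [[-0.1, -0.2, 5.6], 0]
    - [[-0.1, -0.2, 5.6], 0]
    - [[-0.1, -0.2, 5.6], 0]
    - [[-0.1, -0.2, 5.6], 0]

```text
clock: 34.2
tool_pos: [446.4, -353.8, 94.9]
ee_rot: [0.646, 0.764, -0.0, -0.0]
wrist_force: [-3.5, 2.6, 5.5]
finger_gap: 11.8
grip_force: 40.0
```

The lid is in contact at the expected height. I release it.

Request:
send_rows:
  motion:
    - [[0, 0, 0], 0]
    - [[0, 0, 0], 0]
    - [[0, 0, 0], 0]
    - [[0, 0, 0], 0]
    - [[0, 0, 0], 0]
    - [[0, 0, -3], 0]
    - [[0, 0, -7], 0]
    - [[0, 0, -12], 0]
    - [[0, 0, -16], 0]
    - [[0, 0, -16], 0]
  gripper: -0.1

```text
clock: 35.2
tool_pos: [449.0, -355.8, 260.6]
ee_rot: [0.646, 0.764, 0.0, 0.005]
wrist_force: [1.0, -0.3, 0.5]
finger_gap: 41.3
grip_force: 0.0
```

```bash
python3 -c "
from h import *
T=pose(); p=snap('wrist'); cv2.imwrite('pics/w9.png',p)
p,P,r,e=cloud('wrist')
m=(abs(P[...,2]-78)<12)&(np.hypot(P[...,0]-446,P[...,1]+354)<125); Q=P[m]
A=np.c_[Q[:,:2]-[446.5,-354],np.ones(len(Q))]; 
c,*_=np.linalg.lstsq(A,Q[:,2],rcond=None); print('plane',c)
m=(P[...,2]>98)&(P[...,2]<115)&(np.hypot(P[...,0]-446,P[...,1]+354)<50); Q=P[m]; print(cv2.minAreaRect(Q[:,:2].astype(np.float32)),np.median(Q[:,2]))
print(sensors.state()['clock'],T[:3,3])
"
```

```text
plane [-1.16630993e-04  1.95341870e-04  7.90312999e+01]
((447.16510009765625, -354.59100341796875), (11.775934219360352, 49.99276351928711), 9.11093807220459) 108.1088713767875
35.25 [ 449.03031209 -355.84661307  260.64629344]
```

View pics/w9.png

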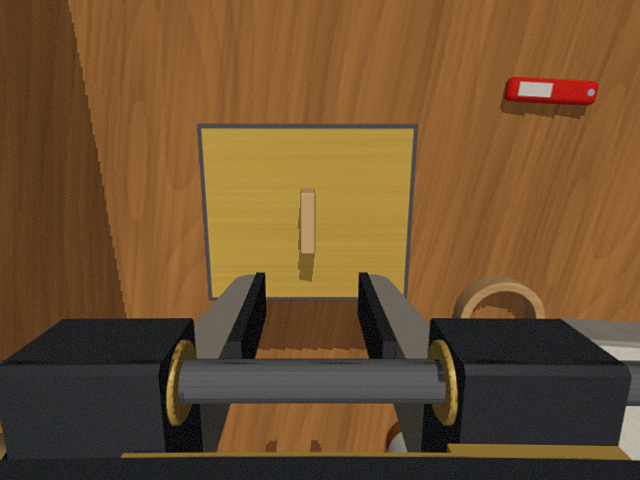

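The lid lies flat and centred on the tin, handle at (308,222), with under 0.001 rad of tilt. I hand the job in.

```bash
python3 -c "
from plant import ticket
print(ticket.close_job())"
```

```text
the job is handed in; nothing more can be done
None
```

The drawing tin is packed and handed in after about 35 s of the 144 s allowed: slab on the floor, tray level on the ledges, pot and hone on opposite sides of the handle, and lid flat and centred; the knife and mug were never approached, and the hand-in returned no verdict.

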